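# Fetch the tape measure from behind the bottles

### The job

The tape measure has ended up behind the spray can and the shampoo bottle in the grey caddy. First take both bottles out and stand them on the dark rubber mat, then put the tape measure into the tool tray, upright on its base on the tray floor beside the screwdriver, and only after that put the two bottles back upright, each in the very compartment it came from. Do not tip a bottle over, and leave the screwdriver, torch, charger and roll of masking tape where they are.

Things in the scene. Friction and masses are not known exactly. Their poses are not given: they have to be found in the camera images.
- spray_can: Loose aerosol spray can, straight round can 56 mm in diameter and 217 mm tall with a purple cap as wide as the can; the taller of the two bottles, about 0.25 kg. Starts upright in one of the two front compartments of the caddy (which one varies). A similar can by the rear wall is not meant. Origin at the centre of its underside, z up its axis. Grip it across its diameter about 155 mm above its underside.
- shampoo: Loose shampoo bottle, round, 60 mm in diameter, 190 mm tall with a shoulder above 150 mm and a narrower white cap; about 0.38 kg. Starts upright in the other front compartment. A similar bottle by the rear wall is not meant. Origin at the centre of its underside, z up its axis. Grip it across the body about 125 mm above its underside.
- tape_measure: Loose yellow and black pocket tape measure, 33 mm thick (its x), 71 mm long (its y), 62 mm tall, about 0.21 kg, standing on its base in the rear pocket of the caddy behind the bottles, its length roughly along the pocket. Origin at the centre of its underside, z up. Grip it across its 33 mm thickness, about 42 mm above its underside.
- caddy: Fixed grey plastic caddy, 159 mm (its x, front to back; +x is the rear) by 189 mm (its y). Origin at the centre of its underside; floor 6 mm above it. Two open compartments in front, each 80 mm (x) by 91 mm (y) inside, with walls 16 mm high above the worktop, centred at x = -36.5 mm, y = +46.5 and -46.5 mm; one pocket across the rear, 70 mm (x) by 183 mm (y) inside, walls 24 mm high at the sides and rear, centred at x = +41.5 mm, y = 0.
- drip_mat: Fixed dark ribbed rubber mat, 260 mm (its x) by 150 mm (its y), 3 mm thick, lying to one side of the caddy (left or right varies); origin at the centre of its underside, z up. The two bottles stand here meanwhile, for example 65 mm either side of the middle along its x.
- tray: Fixed dark open tool tray on the other side of the caddy, 160 mm (its x) by 270 mm (its y), walls 2 mm thick and 34 mm high, floor 2 mm thick; origin at the centre of its underside, z up. The half towards its -x is empty.
- screwdriver: Loose red screwdriver, 221 mm long, 33 mm thick handle, lying in the tray along the tray's y about 50 mm to the +x side of the tray's middle; origin at the middle of its length at its underside, y along the tool towards the handle. To be left alone.
- torch: Loose small dark torch, 122 mm long (its y), 37 mm wide, 33 mm high, lying crosswise in front of the caddy; origin at the centre of its underside. To be left alone.
- charger: Loose white charger block, 40 x 68 x 28 mm, lying behind and left; origin at the centre of its underside. To be left alone.
- masking_tape: Loose roll of masking tape lying flat, 105 mm in diameter, 25 mm high, behind and right; origin at the centre of its underside. To be left alone.
Things that resemble listed ones, but are neither listed nor needed, are in the scene too. Leave any green, turquoise or yellow look-alike of the shampoo alone.

How it is judged:
By the outcome, as a careful person would: the job done as asked, in the order asked, and still so for the second after the job is handed in, with the robot touching nothing.
It also fails if it takes over 136 s, if anything falls off the work surface, if the arm or the gripper's body presses on something with over 40 N, if the wrist force passes 120 N, or if a joint passes its speed limit or range.

### The arm

A 7-joint arm with a two-finger parallel gripper is mounted at the origin on a cart in front of the work surface, level with it; the furniture and walls round the work are solid. World frame = base frame: x ahead of the robot, y to its left, z up, the work surface at z = 0. Lengths are in mm, angles in rad, forces in N, time in s.
With the tool pointing down it reaches from about 400 to 875 mm from the base axis. Payload 4.4 kg.
Tool frame: the origin (TCP) lies midway between the tips of the shut fingers; the grasp point (between the pads) lies 19 mm behind it; z points along the fingers, y is the line along which they close (so a half turn about z gives the same grasp; the last joint's range is limited). The gripper opens to 85 mm and grips with 20 to 120 N. Pads are 22 mm wide; open, the fingers measure 114 mm over their backs; the gripper's body (76 mm by 85 mm) begins 54 mm behind the grasp point. The pads swing forward as they close: fully open they stand 13 mm farther back than shut.
Start: joints at [-1.409, 0.628, 0.038, 1.517, -0.027, 0.996, -0.02], TCP at [146.767, 633.228, 231.313] pointing down, gripper open.
Joint ranges: [-3.06, 3.06], [-0.37, 2.12], [-1.25, 1.32], [0.18, 2.47], [-1.1, 4.24], [0.23, 1.98], [-2.94, 2.94]. Speed limits (rad/s): [2.57, 2.57, 3.14, 3.14, 3.14, 3.14, 3.14].

### API

Orientations are given as [roll, pitch, yaw] about the fixed x, y, z axes, in that order (R = Rz(yaw) Ry(pitch) Rx(roll)).
In Python, from cell import telemetry, eyes, ctrl, finder gives the robot as it stands.
- The arm moves only by the tool move_arm, never from a script. Its argument "steps" is a list of rows, each a list of 7 numbers: the turn, a rotation vector about the world's x, y, z in degrees, then the shift along the world's x, y, z in m, then the finger opening in m, from 0 to 0.0854. A call has 1 to 5 rows; each row shifts and turns the commanded pose from where the row before left it; what a row does not reach is not made up. A row lasts 1/10 s, in which the tool goes at most 50 mm and 8.59 degrees, less where a joint would pass 70% of its speed; a pose out of reach is approached as far as the arm can. A call with a gripper value outside its range is refused whole. The fingers move at their own pace and stop on an object; the grip force is fixed at half the most. Time passes only in rows, so rows that do not move let the fingers close. It gives the time, the measured TCP pose, the force, the opening and the grip force at its end, in the units of the state.
- telemetry.read_state(): the state, without advancing time (a new reading comes with each control period).
- eyes.get_image(name): name is "scene" or "top" or "wrist"; returns (picture, depth): 420x560x3 uint8, blue, green, red; 420x560 float32, mm along the optical axis (not along the pixel's ray), 0 where there is no reading.
- eyes.calibration(name): a dict with "fx", "fy", "cx", "cy" (pixels), "distortion" ([k1, k2, p1, p2, k3] as OpenCV has them; the pictures are not rectified), "position" and "attitude" of the camera in the world. Camera axes: x right, y down, z forward; pixel columns grow to the right and rows downward; lengths in mm; the calibration is good to about 2 mm. A picture is of the moment at which its call begins: read the wrist's pose just before it. calibration takes no time and is no camera call; for the wrist camera it gives the pose at the moment of the call.
- ctrl.finish_job(): hands the job in; it is judged then, once.
Trained networks look in the newest picture that a camera, given by its name, has taken for a name from the list of things; names that differ only in an ending like _2 or _b are one class to them, and where a whole thing is asked for, a point or a joint stands for the part that bears it (a point fixed in the world has none). Each returns a list of dicts, best first, with "confidence" (0 to 1); they miss things now and then, are a little off and sometimes report something else, mostly with a low value. They report only what shows in the picture. A call takes as long as a camera call. They do not tell look-alikes from the thing itself.
- finder.boxes_of(camera, name): "location" ([x, y, z] in mm, in the coordinates of the camera as it stood for that picture, good to about 4 mm: the middle of the surface that is visible of it).
- finder.cut_out(camera, name): "mask" (420x560 bool, what is visible of it).
- finder.pinpoint(camera, name): "location" ([x, y, z] in mm, in the coordinates of the camera as it stood for that picture, good to about 4 mm: a listed point, or the origin of a listed thing).
The state is a dict: "clock": time; "qpos": joint angles; "qd": joint speeds; "tau": joint torques, N m; "eef_pos": TCP position; "tool_rot": TCP orientation; "force": force on the tool from outside, world axes, zero at the start; "torque": the same for the moment, N m; "width": finger opening in mm; "gripper_force": force on a finger pad.
Only numpy, scipy, OpenCV 4.12 (cv2) and the standard library are available. Lean on these libraries where they do the work, as an engineer would, in place of code of your own. Each camera call takes 0.05 s, during which the arm holds its last target. There are 200 camera calls.

## Working session

There is one attempt and no reset: what is moved stays moved. The work goes in short steps, Python scripts to look and compute and a tool call to move; the robot and the scene stay as the last step left them, time stands still between calls to the robot, and variables do not carry over. Pictures are saved under pics/ and viewed, at most 14 in all, crops included, and the job is handed in when it is done.

Besides the shell and the picture viewer there is one more tool, called after "Request:" by a JSON object that holds its "method" and its "body". move_arm: Moves the arm, as the interface text tells. Its arguments: {"type":"object","properties":{"steps":{"type":"array"}},"required":["steps"]}

```bash
mkdir -p pics; cat > h.py <<'E'
import numpy as np, cv2
from scipy.spatial.transform import Rotation as R
from cell import telemetry, eyes, ctrl, finder
def cam(n):
    c=eyes.calibration(n); K=np.array([[c['fx'],0,c['cx']],[0,c['fy'],c['cy']],[0,0,1]])
    a=np.array(c['attitude']); Rm=a if a.shape==(3,3) else R.from_euler('xyz',a).as_matrix()
    return K,np.array(c['distortion'],float),np.array(c['position']),Rm
def world(n,uv,d):
    K,D,p,Rm=cam(n); x=cv2.undistortPoints(np.array(uv,float).reshape(-1,1,2),K,D).reshape(-1,2)
    d=np.ravel(d)[:,None]; return np.hstack([x*d,d])@Rm.T+p
def mask_pts(n,m,dep):
    v,u=np.nonzero(m&(dep>0)); return world(n,np.c_[u,v],dep[v,u])
def towld(n,l):
    K,D,p,Rm=cam(n); return Rm@np.array(l)+p
E
python3 - <<'E'
from h import *
for n in ('scene','top'):
    print(n,eyes.calibration(n)); im,d=eyes.get_image(n); cv2.imwrite(f'pics/{n}0.png',im)
    for k in ('spray_can','shampoo','tape_measure','caddy','drip_mat','tray','screwdriver','torch','charger','masking_tape'):
        for r in finder.pinpoint(n,k): print(n,k,round(r['confidence'],2),towld(n,r['location']).round(0))
print(telemetry.read_state())
E
```

```text
scene {'fx': 531.559527010561, 'fy': 531.559527010561, 'cx': 283.09691815572637, 'cy': 219.37253680549992, 'distortion': array([-0.189952,  0.      ,  0.      ,  0.      ,  0.      ]), 'position': array([-723.61072049,  534.67017751,  854.82312157]), 'attitude': array([-2.09485071, -0.01932951, -1.93903821])}
scene shampoo 0.93 [572.  98.   6.]
scene shampoo 0.8 [754. 146.   2.]
scene shampoo 0.76 [ 437. -126.    2.]
scene shampoo 0.69 [372. 160.   3.]
scene tape_measure 0.62 [641.  24.  10.]
scene tape_measure 0.58 [455. 380.   1.]
scene caddy 0.86 [604.  49.   3.]
scene drip_mat 0.89 [450. 380.   0.]
scene drip_mat 0.62 [405.  24.   0.]
scene drip_mat 0.5 [641.  23.   8.]
scene tray 0.35 [407.  22.  -2.]
scene torch 0.78 [409.  21.   1.]
scene charger 0.67 [702. 248.   1.]
scene charger 0.3 [561.   8.  12.]
scene masking_tape 0.41 [ 722. -268.    4.]
top {'fx': 469.21024469742076, 'fy': 469.21024469742076, 'cx': 280.1302826158262, 'cy': 203.3330432192198, 'distortion': array([-0.12011142,  0.        ,  0.        ,  0.        ,  0.        ]), 'position': array([ 120.71330432,  213.3
[... 631 characters left out ...]
[ 720. -272.    0.]
{'clock': 1.1, 'qpos': array([-1.40879126,  0.62840039,  0.03848206,  1.51740216, -0.02698088,
        0.99630607, -0.02000915]), 'qd': array([-0.00049857, -0.0003634 ,  0.00039754, -0.00049331, -0.00045794,
       -0.00150251,  0.00092795]), 'tau': array([-7.59872673e-04, -5.63292682e+01,  1.22518055e+00, -1.93782574e+01,
        1.07963243e-02,  1.58495350e-03, -6.31784630e-06]), 'eef_pos': array([146.76707257, 633.22402508, 231.31214799]), 'tool_rot': array([ 3.14159146e+00, -3.07944305e-05,  2.91377829e+00]), 'force': array([0.218728  , 0.51817568, 0.15046482]), 'torque': array([ 0.00900465, -0.00224734, -0.02083048]), 'gripper_force': 0.0, 'width': 85.62591436311239}
```

View pics/scene0.png

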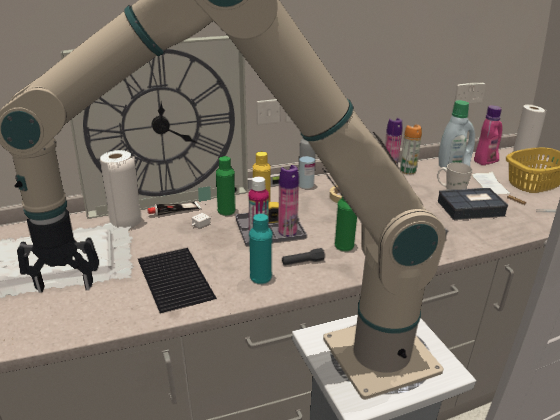

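View pics/top0.png

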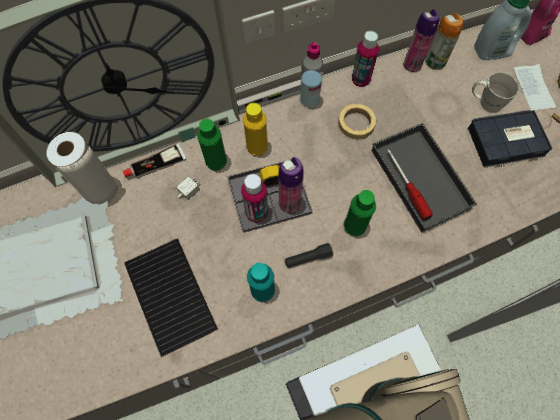

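The scene shows two pink/purple bottles inside the caddy at (258,198) and (289,200), with the mat at left (175,278) and the arm parked above-left.
The top view shows the caddy at (270,195): white-capped pink shampoo at (255,198), purple-capped can at (290,185), and the yellow tape at (269,173) behind them. The mat is at (170,297), the tray at (423,177) and the torch at (309,255).

Candidates (top picture):
- **Cans:** (290,185) in the caddy, and (422,40) and (445,40) by the wall. The one in the caddy fits.
- **Shampoos:** pink at (255,198) in the caddy, pink at (366,60) by the wall, green at (212,145) and (361,213), yellow (256,130), turquoise (262,282). The one in the caddy fits.

I'll confirm with a crop.

```bash
python3 - <<'E'
from h import *
im,d=eyes.get_image('top')
cv2.imwrite('pics/crop1.png',cv2.resize(im[130:250,200:360],None,fx=5,fy=5,interpolation=cv2.INTER_CUBIC))
def near(k,xy):
    best=None
    for r in finder.cut_out('top',k):
        P=mask_pts('top',r['mask'],d); c=np.median(P,0)
        e=np.hypot(*(c[:2]-xy)); 
        if best is None or e<best[0]: best=(e,P,r['confidence'])
    return best
for k,xy in (('spray_can',(562,13)),('shampoo',(571,99)),('tape_measure',(642,24)),('caddy',(604,50)),('drip_mat',(448,382)),('tray',(494,-350)),('screwdriver',(493,-303))):
    b=near(k,xy)
    if b is None: print(k,None); continue
    P=b[1]; rc=cv2.minAreaRect(P[:,:2].astype(np.float32)); print(k,round(b[2],2),len(P),'rect',np.round(rc[0],1),np.round(rc[1],1),round(rc[2],1),'z',np.percentile(P[:,2],[1,50,99]).round(0))
    if k in('spray_can','shampoo'):
        z=np.percentile(P[:,2],99); T=P[P[:,2]>z-6]; print('  top',T.min(0).round(0),T.max(0).round(0),T.mean(0).round(1))
    if k=='tape_measure':
        T=P[(P[:,2]>55)&(P[:,2]<75)]; print('  top',len(T),cv2.minAreaRect(T[:,:2].astype(np.float32)))
# tray rim and caddy rim via heightfield
v,u=np.nonzero(d>0); W=world('top',np.c_[u,v],d[v,u])
def rect(c,r,z0,z1):
    S=W[(np.abs(W[:,0]-c[0])<r)&(np.abs(W[:,1]-c[1])<r)&(W[:,2]>z0)&(W[:,2]<z1)]
    print('rim',len(S),cv2.minAreaRect(S[:,:2].astype(np.float32)))
rect((494,-350),175,29,40); rect((604,50),125,12,28)
E
```

```text
spray_can 0.98 1194 rect [612.2 -14.8] [ 65.9 176.3] 61.6 z [  4. 167. 225.]
  top [535. -14. 219.] [575.  33. 228.] [551.9   8.9 222.4]
shampoo 0.86 979 rect [588.9  89.3] [ 57.5 106.8] 66.2 z [ 10. 149. 198.]
  top [550.  82. 193.] [585. 118. 200.] [567.5  99.6 195.8]
tape_measure 0.61 343 rect [641.7  34. ] [53.4 50.7] 46.3 z [ 7. 61. 70.]
  top 220 ((638.756591796875, 32.185516357421875), (48.883544921875, 33.81520462036133), 83.8861083984375)
caddy 0.78 1759 rect [608.2  47.3] [194.9 178.6] 83.5 z [-1.  7. 92.]
drip_mat 0.88 6154 rect [451.1 380.5] [265.2 154.5] 4.7 z [-2.  3.  8.]
tray 0.95 5349 rect [ 491.6 -351.1] [277.3 169.3] 2.1 z [-3.  4. 37.]
screwdriver 0.73 533 rect [ 484.6 -301.1] [215.2  47. ] 7.1 z [14. 28. 37.]
rim 930 ((492.0657958984375, -352.3064270019531), (278.8221740722656, 171.1521453857422), 1.8816242218017578)
rim 559 ((620.83935546875, 57.15156555175781), (202.0807647705078, 214.07440185546875), 89.57860565185547)
```

View pics/crop1.png

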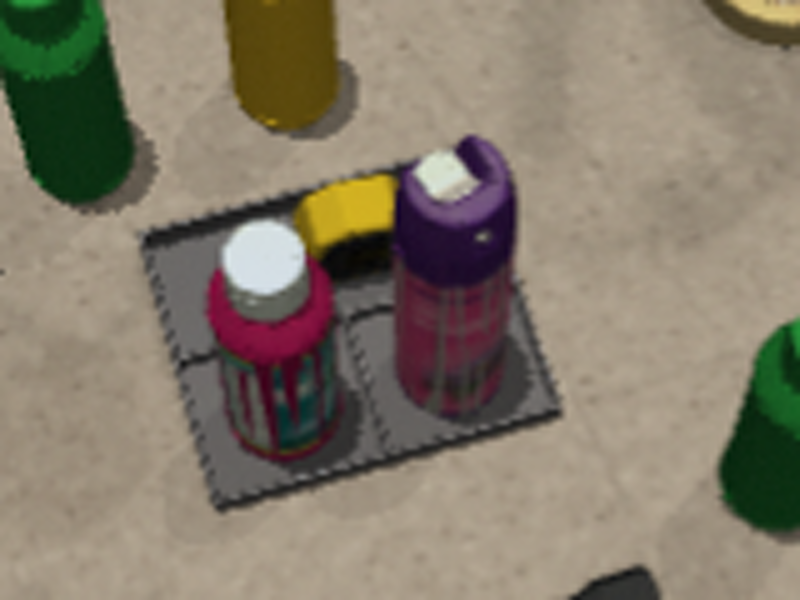

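The crop confirms it. The white-capped pink shampoo stands in the left front compartment and the purple-capped can in the right one, with the yellow tape measure behind. Next I'll fit the bottle axes.

```bash
cat >> h.py <<'E'
from scipy.optimize import least_squares
def axis(P,r,z0,z1,x0):
    S=P[(P[:,2]>z0)&(P[:,2]<z1)]; S=S[np.hypot(*(S[:,:2]-x0).T)<50]
    f=least_squares(lambda c:np.hypot(*(S[:,:2]-c).T)-r,x0,loss='soft_l1',f_scale=2); return f.x.round(1),len(S),round(np.sqrt(np.mean(f.fun**2)),1)
E
python3 - <<'E'
from h import *
for n in('top','scene'):
    im,d=eyes.get_image(n)
    v,u=np.nonzero(d>0); W=world(n,np.c_[u,v],d[v,u])
    print(n,'spray',axis(W,28,50,205,(560,12)),'shampoo',axis(W,30,40,145,(571,99)))
E
```

```text
top spray (array([559. ,   9.5]), 667, np.float64(1.8)) shampoo (array([570. ,  98.9]), 381, np.float64(0.7))
scene spray (array([559.7,   7.4]), 927, np.float64(2.4)) shampoo (array([570.7,  96.9]), 361, np.float64(2.3))
```

Request:
{"method": "move_arm", "body": {"steps": [[0,0,-6,0.03,-0.036,0.008,0.085],[0,0,-6,0.03,-0.036,0.008,0.085],[0,0,-6,0.03,-0.036,0.008,0.085],[0,0,-6,0.03,-0.036,0.008,0.085],[0,0,-6,0.03,-0.036,0.008,0.085]]}}

```text
clock: 2.1
eef_pos: [297.8, 451.7, 271.9]
tool_rot: [3.141, -0.0, 2.386]
force: [0.9, 0.6, 0.3]
width: 84.6
gripper_force: 0.0
```

Request:
{"method": "move_arm", "body": {"steps": [[0,0,-5.3,0.0272,-0.0354,0,0.085],[0,0,-5.3,0.0272,-0.0354,0,0.085],[0,0,-5.3,0.0272,-0.0354,0,0.085],[0,0,-5.3,0.0272,-0.0354,0,0.085],[0,0,-5.3,0.0272,-0.0354,0,0.085]]}}

```text
clock: 2.6
eef_pos: [433.7, 274.8, 271.7]
tool_rot: [3.141, -0.0, 1.924]
force: [1.2, 1.5, 1.2]
width: 85.2
gripper_force: 0.0
```

Request:
{"method": "move_arm", "body": {"steps": [[0,0,-5.3,0.0272,-0.0354,0,0.085],[0,0,-5.3,0.0272,-0.0354,0,0.085],[0,0,-5.3,0.0272,-0.0354,0,0.085],[0,0,-5.3,0.0272,-0.0354,0,0.085],[0,0,-5.3,0.0272,-0.0354,0,0.085]]}}

```text
clock: 3.1
eef_pos: [569.7, 97.9, 271.6]
tool_rot: [3.141, -0.001, 1.462]
force: [0.7, 0.4, 0.6]
width: 85.1
gripper_force: 0.0
```

Request:
{"method": "move_arm", "body": {"steps": [[0,0,0,0,0,-0.04,0.085],[0,0,0,0,0,-0.04,0.085],[0,0,0,0,0,-0.035,0.085],[0,0,0,0,0,-0.02,0.085],[0,0,0,0,0,-0.008,0.085]]}}

```text
clock: 3.6
eef_pos: [567.3, 99.2, 126.1]
tool_rot: [-3.138, 0.001, 1.465]
force: [-0.5, -0.3, 0.0]
width: 85.0
gripper_force: 0.0
```

```bash
python3 - <<'E'
from h import *
im,d=eyes.get_image('scene'); cv2.imwrite('pics/s1.png',cv2.resize(im[120:300,180:380],None,fx=4,fy=4)[:600])
w,dw=eyes.get_image('wrist'); cv2.imwrite('pics/w1.png',w); print(telemetry.read_state()['force'])
E
```

```text
[ 0.9060047   0.00325356 -0.23949207]
```

View pics/s1.png

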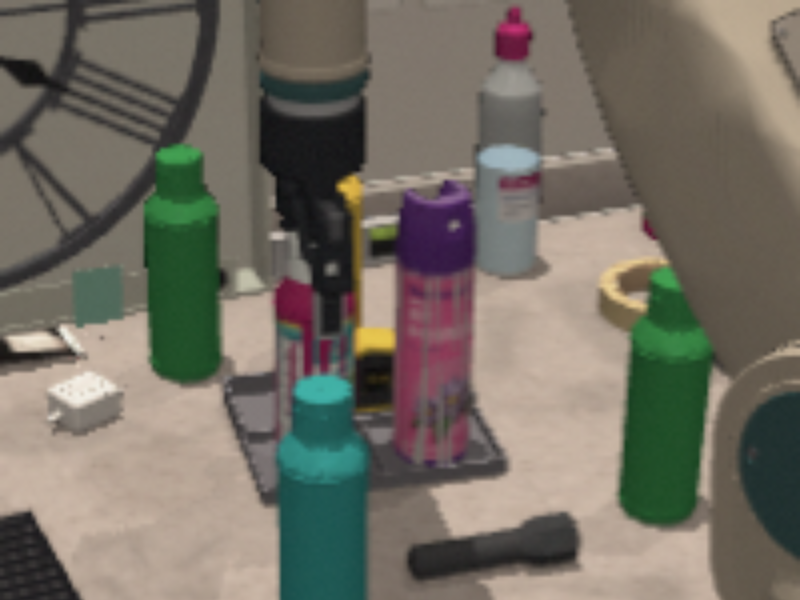

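The crop shows the near finger (320,290) over the shampoo body, clear of the can. I'll close.

Request:
{"method": "move_arm", "body": {"steps": [[0,0,0,0,0,0,0.06],[0,0,0,0,0,0,0.05],[0,0,0,0,0,0,0.04],[0,0,0,0,0,0,0.03],[0,0,0,0,0,0,0.03]]}}

```text
clock: 4.2
eef_pos: [569.8, 99.4, 130.6]
tool_rot: [3.139, -0.001, 1.465]
force: [-0.7, 0.0, 7.2]
width: 57.3
gripper_force: 62.5
```

Request:
{"method": "move_arm", "body": {"steps": [[0,0,0,0,0,0,0.03],[0,0,0,0,0,0,0.03],[0,0,0,0,0,0.006,0.03],[0,0,0,0,0,0.012,0.03],[0,0,0,0,0,0.012,0.03]]}}

```text
clock: 4.7
eef_pos: [568.7, 99.3, 159.3]
tool_rot: [-3.142, -0.0, 1.465]
force: [-0.2, -0.3, -4.8]
width: 56.9
gripper_force: 64.8
```

Request:
{"method": "move_arm", "body": {"steps": [[0,0,0,0,0.004,0.012,0.03],[0,0,0,-0.008,0.012,0.006,0.03],[0,0,0,-0.016,0.024,0,0.03],[0,0,0,-0.019,0.029,0,0.03],[0,0,0,-0.019,0.029,0,0.03]]}}

```text
clock: 5.2
eef_pos: [505.1, 199.3, 176.6]
tool_rot: [-3.141, -0.001, 1.465]
force: [0.5, 0.3, -4.0]
width: 56.6
gripper_force: 64.9
```

Request:
{"method": "move_arm", "body": {"steps": [[0,0,0,-0.019,0.029,0,0.03],[0,0,0,-0.019,0.029,0,0.03],[0,0,0,-0.019,0.029,0,0.03],[0,0,0,-0.019,0.029,0,0.03],[0,0,0,-0.018,0.026,0,0.03]]}}

```text
clock: 5.7
eef_pos: [410.2, 341.8, 176.6]
tool_rot: [-3.14, -0.001, 1.467]
force: [0.9, 0.1, -3.9]
width: 57.0
gripper_force: 64.9
```

Request:
{"method": "move_arm", "body": {"steps": [[0,0,0,-0.016,0.022,0,0.03],[0,0,0,-0.009,0.013,0,0.03],[0,0,0,-0.004,0.006,0,0.03],[0,0,0,0,0,0,0.03],[0,0,0,0,0,0,0.03]]}}

```text
clock: 6.2
eef_pos: [384.7, 378.9, 176.5]
tool_rot: [3.141, 0.001, 1.463]
force: [0.1, 0.1, -3.4]
width: 56.6
gripper_force: 64.9
```

```bash
python3 - <<'E'
from h import *
print(telemetry.read_state()['eef_pos'])
im,d=eyes.get_image('top'); cv2.imwrite('pics/t2.png',im)
im2,d=eyes.get_image('scene'); cv2.imwrite('pics/s2.png',cv2.resize(im2[130:350,60:340],None,fx=2.7,fy=2.7))
E
```

```text
[384.74562931 378.89312899 176.47659185]
```

View pics/s2.png

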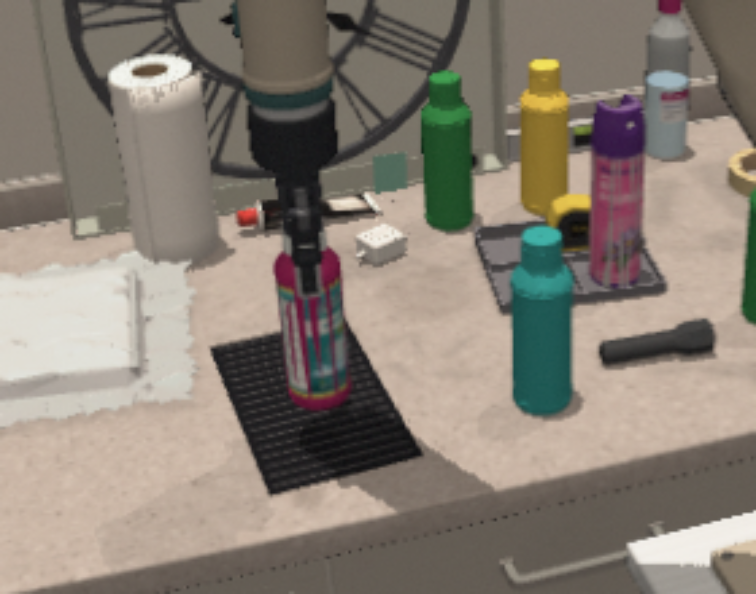

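The picture shows the shampoo hanging upright over the near half of the mat, base at (318,395), with the caddy's left compartment empty. I'll lower it.

Request:
{"method": "move_arm", "body": {"steps": [[0,0,0,0,0,-0.02,0.03],[0,0,0,0,0,-0.014,0.03],[0,0,0,0,0,-0.008,0.03],[0,0,0,0,0,-0.003,0.03],[0,0,0,0,0,-0.002,0.03]]}}

```text
clock: 6.8
eef_pos: [384.4, 379.9, 129.4]
tool_rot: [3.141, -0.0, 1.464]
force: [-0.8, -0.2, -2.5]
width: 56.8
gripper_force: 64.9
```

Request:
{"method": "move_arm", "body": {"steps": [[0,0,0,0,0,-0.001,0.03],[0,0,0,0,0,-0.001,0.03],[0,0,0,0,0,0,0.03]]}}

```text
clock: 7.1
eef_pos: [384.1, 380.5, 127.7]
tool_rot: [3.141, -0.001, 1.465]
force: [0.3, -0.3, -2.9]
width: 57.1
gripper_force: 65.0
```

Close to touching; I'll go on in 1 mm steps.

Request:
{"method": "move_arm", "body": {"steps": [[0,0,0,0,0,-0.001,0.03],[0,0,0,0,0,0,0.03]]}}

```text
clock: 7.3
eef_pos: [384.2, 380.7, 127.7]
tool_rot: [3.141, -0.002, 1.465]
force: [-1.5, -0.5, 5.0]
width: 56.7
gripper_force: 65.9
```

Request:
{"method": "move_arm", "body": {"steps": [[0,0,0,0,0,-0.001,0.03],[0,0,0,0,0,0,0.03]]}}

```text
clock: 7.5
eef_pos: [384.4, 380.9, 127.6]
tool_rot: [3.141, -0.003, 1.465]
force: [-3.7, -1.6, 14.3]
width: 56.7
gripper_force: 66.7
```

Request:
{"method": "move_arm", "body": {"steps": [[0,0,0,0,0,-0.001,0.03],[0,0,0,0,0,0,0.03]]}}

```text
clock: 7.7
eef_pos: [384.5, 381.1, 127.6]
tool_rot: [3.141, -0.004, 1.465]
force: [-3.6, -3.2, 22.2]
width: 56.8
gripper_force: 67.5
```

Request:
{"method": "move_arm", "body": {"steps": [[0,0,0,0,0,0.002,0.03],[0,0,0,0,0,0,0.06],[0,0,0,0,0,0,0.07],[0,0,0,0,0,0,0.085],[0,0,0,0,0,0,0.085]]}}

```text
clock: 8.2
eef_pos: [383.8, 380.2, 126.1]
tool_rot: [3.142, 0.0, 1.465]
force: [-0.1, 0.5, 0.5]
width: 84.8
gripper_force: 0.0
```

Request:
{"method": "move_arm", "body": {"steps": [[0,0,0,0,0,0,0.085],[0,0,0,0,0,0.01,0.085],[0,0,0,0,0,0.03,0.085],[0,0,0,0,0,0.04,0.085],[0,0,0,0,0,0.05,0.085]]}}

```text
clock: 8.7
eef_pos: [383.0, 379.3, 257.2]
tool_rot: [-3.14, 0.003, 1.465]
force: [1.0, 1.5, -0.3]
width: 84.7
gripper_force: 0.0
```

```bash
python3 - <<'E'
from h import *
for n in('top','scene'):
    im,d=eyes.get_image(n)
    v,u=np.nonzero(d>0); W=world(n,np.c_[u,v],d[v,u])
    print(n,'spray',axis(W,28,50,205,(560,9)),'shampoo lo/hi',axis(W,30,20,70,(385,380)),axis(W,30,80,145,(385,380)))
    for r in finder.pinpoint(n,'tape_measure')+finder.pinpoint(n,'torch'): print(r['confidence'],towld(n,r['location']).round())
E
```

```text
top spray (array([559. ,   9.6]), 663, np.float64(1.4)) shampoo lo/hi (array([385., 380.]), 0, np.float64(nan)) (array([385., 380.]), 0, np.float64(nan))
0.94 [642.  25.   8.]
0.67 [ 720. -270.   -2.]
0.67 [405.  22.  -2.]
scene spray (array([559.8,   7.5]), 932, np.float64(2.5)) shampoo lo/hi (array([386. , 379.4]), 366, np.float64(1.9)) (array([386.3, 379.7]), 508, np.float64(1.9))
0.58 [636.  22.   7.]
0.82 [407.  25.  -1.]
  return _methods._mean(a, axis=axis, dtype=dtype,
  ret = ret.dtype.type(ret / rcount)
```

The shampoo stands upright. On to the can.

Request:
{"method": "move_arm", "body": {"steps": [[0,0,0,0.0176,-0.037,0.008,0.085],[0,0,0,0.0176,-0.037,0.008,0.085],[0,0,0,0.0176,-0.037,0.008,0.085],[0,0,0,0.0176,-0.037,0.008,0.085],[0,0,0,0.0176,-0.037,0,0.085]]}}

```text
clock: 9.5
eef_pos: [472.1, 193.6, 288.0]
tool_rot: [-3.141, 0.001, 1.465]
force: [0.4, 0.2, -0.8]
width: 85.0
gripper_force: 0.0
```

Request:
{"method": "move_arm", "body": {"steps": [[0,0,0,0.0176,-0.037,0,0.085],[0,0,0,0.0176,-0.037,0,0.085],[0,0,0,0.0176,-0.037,0,0.085],[0,0,0,0.0176,-0.037,0,0.085],[0,0,0,0.0176,-0.037,0,0.085]]}}

```text
clock: 10.0
eef_pos: [559.4, 8.8, 286.8]
tool_rot: [-3.138, 0.0, 1.465]
force: [0.4, 0.7, -0.0]
width: 85.0
gripper_force: 0.0
```

Request:
{"method": "move_arm", "body": {"steps": [[0,0,0,0,0,0,0.085]]}}

```text
clock: 10.1
eef_pos: [560.5, 2.7, 287.3]
tool_rot: [3.142, 0.005, 1.455]
force: [0.3, -0.0, -0.1]
width: 85.0
gripper_force: 0.0
```

Request:
{"method": "move_arm", "body": {"steps": [[0,0,0,0,0,0,0.085],[0,0,0,0,0,0,0.085]]}}

```text
clock: 10.3
eef_pos: [558.8, 11.7, 287.2]
tool_rot: [-3.139, -0.001, 1.467]
force: [0.3, 0.2, -0.1]
width: 85.0
gripper_force: 0.0
```

Request:
{"method": "move_arm", "body": {"steps": [[0,0,0,0,0,-0.035,0.085],[0,0,0,0,0,-0.035,0.085],[0,0,0,0,0,-0.03,0.085],[0,0,0,0,0,-0.02,0.085],[0,0,0,0,0,-0.011,0.085]]}}

```text
clock: 10.8
eef_pos: [558.1, 12.4, 155.2]
tool_rot: [-3.138, -0.0, 1.468]
force: [0.0, 0.6, 0.3]
width: 85.1
gripper_force: 0.0
```

Request:
{"method": "move_arm", "body": {"steps": [[0,0,0,0,0,0,0.075],[0,0,0,0,0,0,0.065],[0,0,0,0,0,0,0.05],[0,0,0,0,0,0,0.03],[0,0,0,0,0,0,0.03]]}}

```text
clock: 11.3
eef_pos: [561.0, 10.4, 159.1]
tool_rot: [3.138, -0.001, 1.465]
force: [-0.5, -0.0, 6.1]
width: 54.8
gripper_force: 63.4
```

Request:
{"method": "move_arm", "body": {"steps": [[0,0,0,0,0,0,0.03],[0,0,0,0,0,0,0.03],[0,0,0,0,0,0,0.03]]}}

```text
clock: 11.6
eef_pos: [561.1, 10.4, 159.2]
tool_rot: [3.138, -0.001, 1.465]
force: [-0.1, 0.4, 5.9]
width: 55.1
gripper_force: 63.4
```

Request:
{"method": "move_arm", "body": {"steps": [[0,0,0,0,0,0.006,0.03],[0,0,0,0,0,0.012,0.03],[0,0,0,0,0,0.015,0.03],[0,0,0,0,0.01,0.01,0.03],[0,0,0,0,0.02,0,0.03]]}}

```text
clock: 12.1
eef_pos: [561.0, 39.1, 202.6]
tool_rot: [3.138, 0.0, 1.462]
force: [1.0, 0.2, -3.4]
width: 55.0
gripper_force: 63.7
```

Request:
{"method": "move_arm", "body": {"steps": [[0,0,0,-0.004,0.03,0,0.03],[0,0,0,-0.004,0.035,0,0.03],[0,0,0,-0.004,0.035,0,0.03],[0,0,0,-0.004,0.035,0,0.03],[0,0,0,-0.004,0.035,0,0.03]]}}

```text
clock: 12.6
eef_pos: [539.0, 212.7, 200.8]
tool_rot: [-3.141, -0.001, 1.466]
force: [0.7, 0.0, -2.1]
width: 54.9
gripper_force: 63.7
```

Request:
{"method": "move_arm", "body": {"steps": [[0,0,0,-0.004,0.035,0,0.03],[0,0,0,-0.004,0.035,0,0.03],[0,0,0,-0.004,0.035,0,0.03],[0,0,0,-0.004,0.03,0,0.03],[0,0,0,-0.004,0.02,0,0.03]]}}

```text
clock: 13.1
eef_pos: [518.0, 369.5, 200.5]
tool_rot: [-3.141, -0.002, 1.469]
force: [-0.3, 0.0, -2.0]
width: 54.8
gripper_force: 63.7
```

Request:
{"method": "move_arm", "body": {"steps": [[0,0,0,-0.004,0.014,0,0.03],[0,0,0,-0.002,0.006,0,0.03],[0,0,0,0,0,0,0.03],[0,0,0,0,0,0,0.03],[0,0,0,0,0,0,0.03]]}}

```text
clock: 13.6
eef_pos: [514.5, 383.5, 200.6]
tool_rot: [3.141, 0.001, 1.463]
force: [-0.1, 0.1, -2.7]
width: 54.9
gripper_force: 63.7
```

Request:
{"method": "move_arm", "body": {"steps": [[0,0,0,0,0,-0.02,0.03],[0,0,0,0,0,-0.012,0.03],[0,0,0,0,0,-0.007,0.03],[0,0,0,0,0,-0.003,0.03],[0,0,0,0,0,0,0.03]]}}

```text
clock: 14.1
eef_pos: [513.8, 384.9, 158.1]
tool_rot: [-3.141, 0.0, 1.465]
force: [-0.0, -0.3, -2.7]
width: 54.7
gripper_force: 63.7
```

Request:
{"method": "move_arm", "body": {"steps": [[0,0,0,0,0,-0.001,0.03],[0,0,0,0,0,0,0.03]]}}

```text
clock: 14.3
eef_pos: [514.1, 385.4, 157.8]
tool_rot: [3.141, -0.001, 1.465]
force: [0.5, 0.1, -2.4]
width: 55.1
gripper_force: 63.7
```

Request:
{"method": "move_arm", "body": {"steps": [[0,0,0,0,0,-0.001,0.03],[0,0,0,0,0,0,0.03]]}}

```text
clock: 14.5
eef_pos: [513.8, 385.3, 156.5]
tool_rot: [3.141, -0.0, 1.465]
force: [0.1, 0.3, -2.7]
width: 54.9
gripper_force: 63.7
```

Request:
{"method": "move_arm", "body": {"steps": [[0,0,0,0,0,-0.001,0.03],[0,0,0,0,0,0,0.03]]}}

```text
clock: 14.7
eef_pos: [514.0, 385.4, 156.3]
tool_rot: [3.141, -0.001, 1.465]
force: [-1.4, -0.3, 4.3]
width: 54.9
gripper_force: 64.4
```

Request:
{"method": "move_arm", "body": {"steps": [[0,0,0,0,0,0,0.055],[0,0,0,0,0,0,0.065],[0,0,0,0,0,0,0.075],[0,0,0,0,0,0,0.085],[0,0,0,0,0,0,0.085]]}}

```text
clock: 15.2
eef_pos: [513.8, 385.2, 155.1]
tool_rot: [3.142, 0.0, 1.465]
force: [0.2, 0.6, -0.7]
width: 84.9
gripper_force: 0.0
```

Request:
{"method": "move_arm", "body": {"steps": [[0,0,0,0,0,0.01,0.085],[0,0,0,0,0,0.03,0.085],[0,0,0,0,0,0.04,0.085],[0,0,0,0,0,0.04,0.085],[0,0,0,0.012,-0.03,0.01,0.085]]}}

```text
clock: 15.7
eef_pos: [525.9, 361.2, 290.3]
tool_rot: [3.137, -0.008, 1.473]
force: [0.8, 0.3, 0.7]
width: 85.1
gripper_force: 0.0
```

Request:
{"method": "move_arm", "body": {"steps": [[0,0,0,0.013,-0.036,0,0.085],[0,0,0,0.013,-0.036,0,0.085],[0,0,0,0.013,-0.036,0,0.085],[0,0,0,0.013,-0.036,0,0.085],[0,0,0,0.013,-0.036,0,0.085]]}}

```text
clock: 16.2
eef_pos: [591.3, 173.7, 286.2]
tool_rot: [3.141, -0.0, 1.465]
force: [0.2, 0.1, -0.3]
width: 85.1
gripper_force: 0.0
```

Request:
{"method": "move_arm", "body": {"steps": [[0,0,0,0.013,-0.036,-0.01,0.085],[0,0,0,0.013,-0.036,-0.02,0.085],[0,0,0,0.013,-0.036,-0.02,0.085],[0,0,0,0,0,0,0.085],[0,0,0,0,0,0,0.085]]}}

```text
clock: 16.7
eef_pos: [629.8, 65.9, 235.5]
tool_rot: [-3.141, 0.0, 1.462]
force: [0.2, 1.4, 0.1]
width: 84.9
gripper_force: 0.0
```

```bash
python3 - <<'E'
from h import *
s=telemetry.read_state(); print(s['eef_pos'],s['tool_rot'],s['qpos'].round(2))
for n in('scene','wrist','top'):
    im,d=eyes.get_image(n); cv2.imwrite(f'pics/{n}3.png',im)
    v,u=np.nonzero(d>0); W=world(n,np.c_[u,v],d[v,u])
    if n=='scene': print('spray lo/hi',axis(W,28,15,90,(514,385)),axis(W,28,110,205,(514,385)))
    for r in finder.pinpoint(n,'tape_measure'): print(n,round(r['confidence'],2),towld(n,r['location']).round())
    T=W[(np.abs(W[:,0]-642)<60)&(np.abs(W[:,1]-25)<60)&(W[:,2]>58)&(W[:,2]<75)]
    if len(T)>20: print(n,'tape top',len(T),cv2.minAreaRect(T[:,:2].astype(np.float32)),np.median(T[:,2]))
E
```

```text
[629.82118056  65.92405166 235.48295427] [-3.14126123e+00  1.48051719e-04  1.46236819e+00] [-0.47  0.66  0.56  1.57 -0.39  1.02  0.09]
spray lo/hi (array([514.2, 383.6]), 150, np.float64(1.8)) (array([513.1, 383. ]), 595, np.float64(2.2))
scene 0.54 [640.  24.   8.]
scene tape top 128 ((638.2633666992188, 21.290382385253906), (67.61190032958984, 41.566078186035156), 81.83018493652344) 64.96989100310526
wrist 0.79 [643.  22.   7.]
wrist tape top 1220 ((639.774169921875, 20.518798828125), (64.91619873046875, 32.296627044677734), 81.94339752197266) 64.31516993413192
```

View pics/wrist3.png

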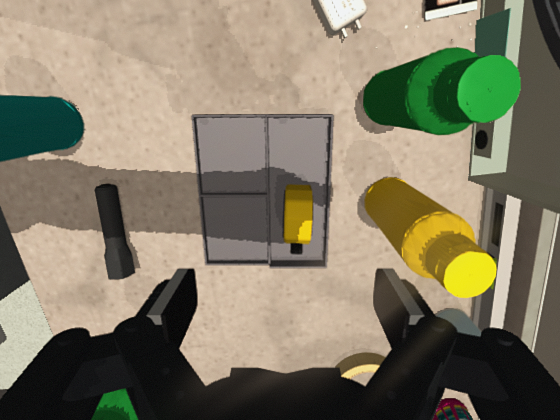

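The wrist view shows the emptied caddy, with the tape measure at (297,215) clear of anything the fingers would meet. I'll go to it.

Request:
{"method": "move_arm", "body": {"steps": [[0,0,-1,0.004,-0.015,0,0.085],[0,0,-1,0.004,-0.02,0,0.085],[0,0,0,0.003,-0.01,-0.02,0.085],[0,0,0,0,0,-0.03,0.085],[0,0,0,0,0,-0.04,0.085]]}}

```text
clock: 17.5
eef_pos: [642.6, 20.2, 146.3]
tool_rot: [3.137, 0.0, 1.428]
force: [0.1, -0.1, 0.6]
width: 85.0
gripper_force: 0.0
```

Request:
{"method": "move_arm", "body": {"steps": [[0,0,0,0,0,-0.04,0.085],[0,0,0,0,0,-0.03,0.085],[0,0,0,0,0,-0.02,0.085],[0,0,0,0,0,-0.014,0.085],[0,0,0,0,0,0,0.085]]}}

```text
clock: 18.0
eef_pos: [639.7, 21.5, 39.6]
tool_rot: [-3.139, 0.001, 1.429]
force: [-0.4, 0.5, -0.1]
width: 85.1
gripper_force: 0.0
```

Request:
{"method": "move_arm", "body": {"steps": [[0,0,0,0,0,-0.009,0.07],[0,0,0,0,0,0,0.055],[0,0,0,0,0,0,0.045],[0,0,0,0,0,0,0.035],[0,0,0,0,0,0,0.02]]}}

```text
clock: 18.5
eef_pos: [641.3, 22.3, 33.2]
tool_rot: [3.14, -0.0, 1.43]
force: [-1.5, 0.7, 3.4]
width: 28.9
gripper_force: 59.6
```

Request:
{"method": "move_arm", "body": {"steps": [[0,0,0,0,0,0,0.01],[0,0,0,0,0,0,0.01],[0,0,0,0,0,0,0.01],[0,0,0,0,0,0,0.01]]}}

```text
clock: 18.9
eef_pos: [641.3, 22.2, 33.2]
tool_rot: [3.14, -0.0, 1.43]
force: [-1.3, 0.4, 6.3]
width: 29.3
gripper_force: 59.8
```

Request:
{"method": "move_arm", "body": {"steps": [[0,0,0,0,0,0.008,0.01],[0,0,0,0,0,0.02,0.01],[0,0,0,0,0,0.03,0.01],[0,0,0,0,0,0.035,0.01],[0,0,0,0,-0.01,0.03,0.01]]}}

```text
clock: 19.4
eef_pos: [640.6, 14.2, 156.6]
tool_rot: [-3.141, -0.001, 1.433]
force: [1.1, -0.1, -1.8]
width: 29.5
gripper_force: 59.4
```

Request:
{"method": "move_arm", "body": {"steps": [[0,0,1,-0.008,-0.02,0,0.01],[0,0,1,-0.012,-0.03,0,0.01],[0,0,1,-0.014,-0.037,0,0.01],[0,0,1,-0.014,-0.037,0,0.01],[0,0,1,-0.014,-0.037,0,0.01]]}}

```text
clock: 19.9
eef_pos: [577.8, -149.9, 155.4]
tool_rot: [-3.141, 0.0, 1.519]
force: [1.4, 0.4, -1.9]
width: 29.3
gripper_force: 59.5
```

Request:
{"method": "move_arm", "body": {"steps": [[0,0,1,-0.014,-0.037,0,0.01],[0,0,1,-0.014,-0.037,0,0.01],[0,0,1,-0.014,-0.037,0,0.01],[0,0,1,-0.014,-0.037,0,0.01],[0,0,1,-0.014,-0.037,0,0.01]]}}

```text
clock: 20.4
eef_pos: [507.8, -335.0, 155.4]
tool_rot: [-3.141, -0.0, 1.605]
force: [0.1, -0.0, -0.7]
width: 29.1
gripper_force: 59.5
```

Request:
{"method": "move_arm", "body": {"steps": [[0,0,0,-0.012,-0.025,0,0.01],[0,0,0,-0.007,-0.014,0,0.01],[0,0,0,0,-0.006,0,0.01],[0,0,0,0,0,0,0.01],[0,0,0,0,0,0,0.01]]}}

```text
clock: 20.9
eef_pos: [491.2, -376.5, 155.0]
tool_rot: [3.141, -0.002, 1.607]
force: [0.7, 0.6, -1.6]
width: 29.4
gripper_force: 59.5
```

```bash
python3 - <<'E'
from h import *
s=telemetry.read_state(); print(s['eef_pos'],s['tool_rot'],s['qpos'].round(2))
im,d=eyes.get_image('wrist'); cv2.imwrite('pics/w4.png',im)
im,d=eyes.get_image('top'); v,u=np.nonzero(d>0); W=world('top',np.c_[u,v],d[v,u])
S=W[(np.abs(W[:,0]-492)<175)&(np.abs(W[:,1]+352)<100)&(W[:,2]>29)&(W[:,2]<40)]; print(cv2.minAreaRect(S[:,:2].astype(np.float32)))
for r in finder.pinpoint('top','screwdriver')+finder.pinpoint('top','tray'): print(r['confidence'],towld('top',r['location']))
E
```

```text
[ 491.17837287 -376.54458958  155.03530971] [ 3.14110606e+00 -1.84276536e-03  1.60746765e+00] [ 0.36  0.71  0.41  1.69 -0.36  0.82  0.97]
((492.1610107421875, -351.90130615234375), (278.51483154296875, 169.85189819335938), 2.133972644805908)
0.86 [ 491.68534909 -349.46708195   -0.7510973 ]
0.67 [ 492.19210354 -303.38800189    4.22098282]
```

View pics/w4.png

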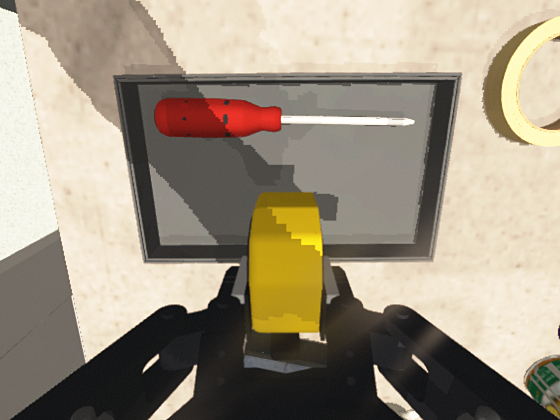

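The wrist view shows the tape measure held over the tray's empty half (285,260), with the screwdriver at (250,118). I'll lower it.

Request:
{"method": "move_arm", "body": {"steps": [[0,0,0,0,0,-0.04,0.01],[0,0,0,0,0,-0.04,0.01],[0,0,0,0,0,-0.025,0.01],[0,0,0,0,0,-0.012,0.01],[0,0,0,0,0,-0.005,0.01]]}}

```text
clock: 21.6
eef_pos: [489.7, -378.1, 32.3]
tool_rot: [-3.141, -0.001, 1.605]
force: [0.2, -0.7, -2.2]
width: 29.0
gripper_force: 59.5
```

Request:
{"method": "move_arm", "body": {"steps": [[0,0,0,0,0,-0.001,0.01],[0,0,0,0,0,0,0.01]]}}

```text
clock: 21.8
eef_pos: [490.6, -379.5, 33.6]
tool_rot: [3.14, 0.002, 1.605]
force: [-0.6, 0.5, -2.3]
width: 29.4
gripper_force: 59.5
```

Request:
{"method": "move_arm", "body": {"steps": [[0,0,0,0,0,-0.001,0.01],[0,0,0,0,0,0,0.01]]}}

```text
clock: 22.0
eef_pos: [490.3, -379.1, 32.2]
tool_rot: [3.14, 0.001, 1.605]
force: [-0.0, -0.2, -2.1]
width: 29.3
gripper_force: 59.5
```

Request:
{"method": "move_arm", "body": {"steps": [[0,0,0,0,0,-0.002,0.01],[0,0,0,0,0,0,0.01]]}}

```text
clock: 22.2
eef_pos: [490.1, -379.0, 29.7]
tool_rot: [3.141, 0.001, 1.605]
force: [0.4, -0.8, -0.6]
width: 29.3
gripper_force: 59.6
```

Request:
{"method": "move_arm", "body": {"steps": [[0,0,0,0,0,-0.001,0.01],[0,0,0,0,0,0,0.01]]}}

```text
clock: 22.4
eef_pos: [490.1, -379.0, 29.6]
tool_rot: [3.141, 0.0, 1.605]
force: [-0.9, 2.1, 7.5]
width: 29.3
gripper_force: 60.7
```

Request:
{"method": "move_arm", "body": {"steps": [[0,0,0,0,0,-0.001,0.01],[0,0,0,0,0,0,0.01]]}}

```text
clock: 22.6
eef_pos: [490.1, -379.1, 29.6]
tool_rot: [3.14, 0.0, 1.605]
force: [-3.2, 2.8, 14.8]
width: 29.1
gripper_force: 61.6
```

Request:
{"method": "move_arm", "body": {"steps": [[0,0,0,0,0,0.002,0.03],[0,0,0,0,0,0,0.045],[0,0,0,0,0,0,0.06],[0,0,0,0,0,0,0.07],[0,0,0,0,0,0.01,0.07]]}}

```text
clock: 23.1
eef_pos: [488.9, -378.0, 38.2]
tool_rot: [-3.139, -0.002, 1.605]
force: [-0.5, 0.8, 0.3]
width: 69.9
gripper_force: 0.0
```

Request:
{"method": "move_arm", "body": {"steps": [[0,0,0,0,0,0.04,0.085],[0,0,0,0,0,0.045,0.085],[0,0,0,0,0,0.045,0.085],[0,0,0,0,0,0.045,0.085],[0,0,0,0,0,0.045,0.085]]}}

```text
clock: 23.6
eef_pos: [489.4, -378.6, 261.9]
tool_rot: [3.141, 0.0, 1.604]
force: [1.0, -0.7, -0.8]
width: 85.0
gripper_force: 0.0
```

Request:
{"method": "move_arm", "body": {"steps": [[0,0,-1.6,0.001,0.04,0.03,0.085],[0,0,-1.6,0.001,0.045,0,0.085],[0,0,-1.6,0.001,0.045,0,0.085],[0,0,-1.6,0.001,0.045,0,0.085],[0,0,-1.6,0.001,0.045,0,0.085]]}}

```text
clock: 24.1
eef_pos: [494.4, -157.1, 290.0]
tool_rot: [3.141, -0.0, 1.463]
force: [1.4, 0.1, -0.1]
width: 84.7
gripper_force: 0.0
```

Request:
{"method": "move_arm", "body": {"steps": [[0,0,0,0.001,0.045,0,0.085],[0,0,0,0.001,0.045,0,0.085],[0,0,0,0.001,0.045,0,0.085],[0,0,0,0.001,0.045,0,0.085],[0,0,0,0.001,0.045,0,0.085]]}}

```text
clock: 24.6
eef_pos: [499.4, 67.9, 290.1]
tool_rot: [3.141, -0.001, 1.465]
force: [1.9, -0.2, -1.0]
width: 84.9
gripper_force: 0.0
```

```bash
python3 - <<'E'
from h import *
s=telemetry.read_state(); print(s['eef_pos'],s['tool_rot'],s['qpos'].round(2))
im,d=eyes.get_image('scene')
v,u=np.nonzero(d>0); W=world('scene',np.c_[u,v],d[v,u])
print('shampoo',axis(W,30,20,145,(386,380)),'spray',axis(W,28,30,205,(514,384)))
im,d=eyes.get_image('top'); cv2.imwrite('pics/t5.png',cv2.resize(im[60:380,100:520],None,fx=1.8,fy=1.8))
for n in('caddy','tape_measure'):
    for r in finder.pinpoint('top',n): print(n,r['confidence'],towld('top',r['location']).round())
v,u=np.nonzero(d>0); W=world('top',np.c_[u,v],d[v,u])
T=W[(np.abs(W[:,0]-490)<60)&(np.abs(W[:,1]+378)<60)&(W[:,2]>52)&(W[:,2]<75)]; print('tape',np.median(T,0),cv2.minAreaRect(T[:,:2].astype(np.float32)))
S=W[(np.abs(W[:,0]-604)<115)&(np.abs(W[:,1]-50)<115)&(W[:,2]>10)&(W[:,2]<30)]; print('caddy',cv2.minAreaRect(S[:,:2].astype(np.float32)))
E
```

```text
[499.42600262  67.88483257 290.05348178] [ 3.14081537e+00 -5.16896969e-04  1.46480431e+00] [-0.56  0.39  0.52  1.85 -0.23  0.97 -0.05]
shampoo (array([386.3, 379.7]), 945, np.float64(1.9)) spray (array([513. , 383.2]), 775, np.float64(2.1))
tape [nan nan nan] ((0.0, 0.0), (0.0, 0.0), 0.0)
caddy ((601.198974609375, 50.36866760253906), (189.44349670410156, 162.09671020507812), 84.1174545288086)
  return _methods._mean(a, axis=axis, dtype=dtype,
  ret = um.true_divide(
```

View pics/t5.png

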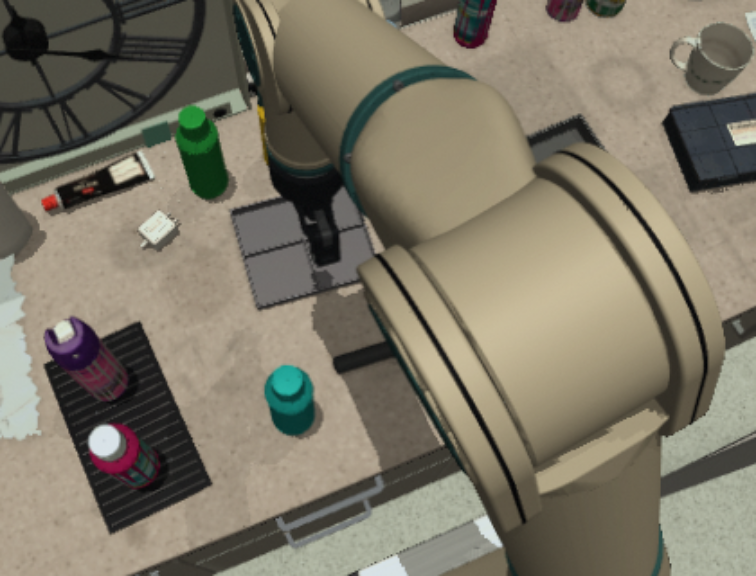

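The top picture shows both bottles standing upright on the mat, at (90,360) and (125,455), and the caddy empty. The arm hides the tray, so I'll check the tape measure later. Next is the can.

Request:
{"method": "move_arm", "body": {"steps": [[0,0,0,0.002,0.045,0,0.085],[0,0,0,0.002,0.045,0,0.085],[0,0,0,0.002,0.045,0,0.085],[0,0,0,0.002,0.045,0,0.085],[0,0,0,0.002,0.045,0,0.085]]}}

```text
clock: 25.3
eef_pos: [510.7, 290.6, 290.0]
tool_rot: [3.141, 0.0, 1.462]
force: [0.9, 0.3, 0.7]
width: 85.3
gripper_force: 0.0
```

Request:
{"method": "move_arm", "body": {"steps": [[0,0,0,0.002,0.045,0,0.085],[0,0,0,0.002,0.032,0,0.085],[0,0,0,0,0.014,0,0.085],[0,0,0,0,0,0,0.085],[0,0,0,0,0,0,0.085]]}}

```text
clock: 25.8
eef_pos: [514.8, 379.0, 289.5]
tool_rot: [3.141, 0.002, 1.462]
force: [0.7, -1.3, -0.1]
width: 85.0
gripper_force: 0.0
```

```bash
python3 - <<'E'
from h import *
im,d=eyes.get_image('top'); v,u=np.nonzero(d>0); W=world('top',np.c_[u,v],d[v,u])
T=W[(np.abs(W[:,0]-490)<60)&(np.abs(W[:,1]+378)<60)&(W[:,2]>52)&(W[:,2]<75)]; print('tape',len(T),np.median(T,0),cv2.minAreaRect(T[:,:2].astype(np.float32)))
for n in('caddy','tape_measure','screwdriver'):
    for r in finder.pinpoint('top',n): print(n,r['confidence'],towld('top',r['location']).round())
E
```

```text
tape 226 [ 488.22750911 -367.81552978   59.99014675] ((488.9883117675781, -377.37249755859375), (32.46270751953125, 66.55650329589844), 3.27074933052063)
caddy 0.33 [702. 246.   3.]
tape_measure 0.88 [ 492. -378.    4.]
screwdriver 0.64 [ 492. -303.    4.]
```

The tape measure stands upright in the tray at (490,-378), top about 64. I'll grasp the can.

Request:
{"method": "move_arm", "body": {"steps": [[0,0,0,0,0.002,-0.035,0.085],[0,0,0,0,0,-0.035,0.085],[0,0,0,0,0,-0.035,0.085],[0,0,0,0,0,-0.02,0.085],[0,0,0,0,0,-0.011,0.085]]}}

```text
clock: 26.5
eef_pos: [513.0, 382.7, 151.5]
tool_rot: [-3.139, 0.002, 1.464]
force: [0.5, -0.5, 0.2]
width: 85.3
gripper_force: 0.0
```

Request:
{"method": "move_arm", "body": {"steps": [[0,0,0,0,0,0,0.075],[0,0,0,0,0,0,0.065],[0,0,0,0,0,0,0.05],[0,0,0,0,0,0,0.03],[0,0,0,0,0,0,0.03]]}}

```text
clock: 27.0
eef_pos: [515.1, 384.8, 155.5]
tool_rot: [3.139, -0.003, 1.465]
force: [-1.4, -0.5, 7.3]
width: 55.3
gripper_force: 63.1
```

Request:
{"method": "move_arm", "body": {"steps": [[0,0,0,0,0,0,0.03],[0,0,0,0,0,0,0.03],[0,0,0,0,0,0,0.03]]}}

```text
clock: 27.3
eef_pos: [515.1, 384.8, 155.5]
tool_rot: [3.139, -0.003, 1.465]
force: [-1.1, -0.2, 5.9]
width: 55.1
gripper_force: 63.1
```

Request:
{"method": "move_arm", "body": {"steps": [[0,0,0,0,0,0.006,0.03],[0,0,0,0,0,0.012,0.03],[0,0,0,0,0,0.015,0.03],[0,0,0,0.002,-0.01,0.012,0.03],[0,0,0,0.002,-0.02,0,0.03]]}}

```text
clock: 27.8
eef_pos: [519.0, 355.5, 200.8]
tool_rot: [3.138, -0.004, 1.468]
force: [0.3, 0.0, -2.2]
width: 55.1
gripper_force: 63.1
```

Request:
{"method": "move_arm", "body": {"steps": [[0,0,0,0.004,-0.03,0,0.03],[0,0,0,0.004,-0.035,0,0.03],[0,0,0,0.004,-0.035,0,0.03],[0,0,0,0.004,-0.035,0,0.03],[0,0,0,0.004,-0.035,0,0.03]]}}

```text
clock: 28.3
eef_pos: [537.3, 180.3, 198.4]
tool_rot: [-3.141, 0.001, 1.463]
force: [1.0, -0.0, -2.0]
width: 55.2
gripper_force: 63.1
```

Request:
{"method": "move_arm", "body": {"steps": [[0,0,0,0.004,-0.035,0,0.03],[0,0,0,0.004,-0.035,0,0.03],[0,0,0,0.004,-0.035,0,0.03],[0,0,0,0.004,-0.03,0,0.03],[0,0,0,0.003,-0.02,0,0.03]]}}

```text
clock: 28.8
eef_pos: [555.7, 23.7, 198.5]
tool_rot: [-3.141, 0.002, 1.46]
force: [-0.1, -0.1, -2.2]
width: 55.1
gripper_force: 63.1
```

Request:
{"method": "move_arm", "body": {"steps": [[0,0,0,0.003,-0.014,0,0.03],[0,0,0,0,-0.007,0,0.03],[0,0,0,0,0,0,0.03],[0,0,0,0,0,0,0.03],[0,0,0,0,0,0,0.03]]}}

```text
clock: 29.3
eef_pos: [559.6, 9.8, 198.2]
tool_rot: [-3.141, -0.001, 1.467]
force: [0.3, -0.4, -2.6]
width: 55.0
gripper_force: 63.1
```

```bash
python3 - <<'E'
from h import *
s=telemetry.read_state(); print(s['eef_pos'],s['tool_rot'])
im,d=eyes.get_image('scene'); cv2.imwrite('pics/s6.png',cv2.resize(im[140:290,180:360],None,fx=4,fy=4))
v,u=np.nonzero(d>0); W=world('scene',np.c_[u,v],d[v,u]); print(axis(W,28,40,85,(561,9)),axis(W,28,90,150,(561,9)))
E
```

```text
[559.5756019    9.83651702 198.15175305] [-3.14109301e+00 -8.39546955e-04  1.46741265e+00]
(array([557.7,   7.5]), 194, np.float64(2.4)) (array([557.7,   7.8]), 350, np.float64(2.3))
```

View pics/s6.png

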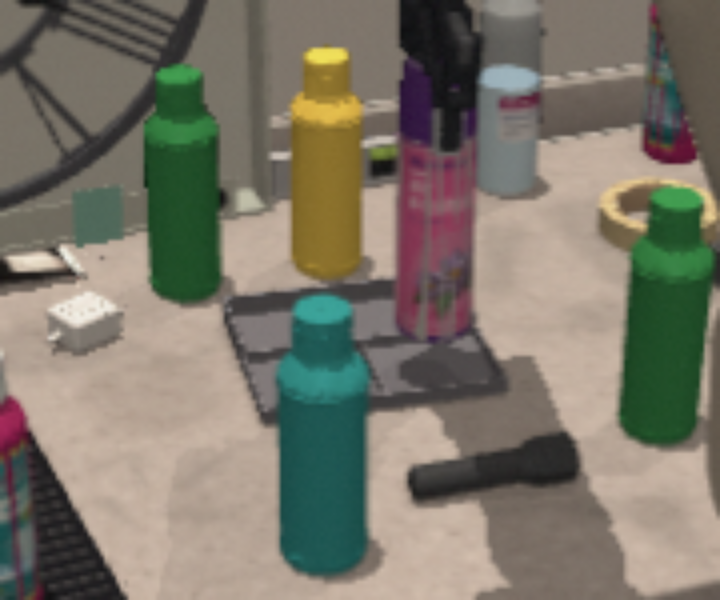

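The picture shows the can hanging upright over the right compartment, base at (435,330). I'll lower it.

Request:
{"method": "move_arm", "body": {"steps": [[0,0,0,0.001,0,-0.016,0.03],[0,0,0,0,0,-0.012,0.03],[0,0,0,0,0,-0.007,0.03],[0,0,0,0,0,-0.002,0.03],[0,0,0,0,0,0,0.03]]}}

```text
clock: 29.85
eef_pos: [560.6, 8.3, 161.0]
tool_rot: [-3.141, 0.0, 1.465]
force: [0.8, 0.1, -2.6]
width: 55.0
gripper_force: 63.0
```

Request:
{"method": "move_arm", "body": {"steps": [[0,0,0,0,0,-0.001,0.03],[0,0,0,0,0,0,0.03]]}}

```text
clock: 30.05
eef_pos: [561.0, 8.2, 160.6]
tool_rot: [3.141, -0.0, 1.465]
force: [-0.5, -0.0, -2.0]
width: 55.4
gripper_force: 63.0
```

Request:
{"method": "move_arm", "body": {"steps": [[0,0,0,0,0,-0.001,0.03],[0,0,0,0,0,0,0.03]]}}

```text
clock: 30.25
eef_pos: [560.8, 8.2, 159.5]
tool_rot: [3.141, -0.0, 1.465]
force: [-0.1, 0.1, -2.0]
width: 54.9
gripper_force: 63.0
```

Request:
{"method": "move_arm", "body": {"steps": [[0,0,0,0,0,-0.001,0.03],[0,0,0,0,0,0,0.03]]}}

```text
clock: 30.45
eef_pos: [560.9, 8.2, 158.6]
tool_rot: [3.141, -0.0, 1.465]
force: [-0.4, 0.1, 0.6]
width: 55.2
gripper_force: 63.3
```

Touching down. I'll release, rise, and go back to the shampoo at (385,380).

Request:
{"method": "move_arm", "body": {"steps": [[0,0,0,0,0,-0.0005,0.03],[0,0,0,0,0,0,0.06],[0,0,0,0,0,0,0.07],[0,0,0,0,0,0,0.085],[0,0,0,0,0,0,0.085]]}}

```text
clock: 30.95
eef_pos: [560.9, 8.2, 157.8]
tool_rot: [3.141, -0.0, 1.465]
force: [0.2, 0.6, -0.2]
width: 84.8
gripper_force: 0.0
```

Request:
{"method": "move_arm", "body": {"steps": [[0,0,0,0,0,0.01,0.085],[0,0,0,0,0,0.03,0.085],[0,0,0,0,0,0.04,0.085],[0,0,0,0,0,0.04,0.085],[0,0,0,-0.008,0.017,0.01,0.085]]}}

```text
clock: 31.45
eef_pos: [556.0, 22.1, 293.2]
tool_rot: [3.132, 0.0, 1.461]
force: [0.0, -0.1, 0.6]
width: 84.9
gripper_force: 0.0
```

Request:
{"method": "move_arm", "body": {"steps": [[0,0,0,-0.0175,0.037,0,0.085],[0,0,0,-0.0175,0.037,0,0.085],[0,0,0,-0.0175,0.037,0,0.085],[0,0,0,-0.0175,0.037,0,0.085],[0,0,0,-0.0175,0.037,0,0.085]]}}

```text
clock: 31.95
eef_pos: [464.5, 211.5, 288.7]
tool_rot: [3.141, -0.001, 1.465]
force: [1.0, 0.3, -0.7]
width: 85.0
gripper_force: 0.0
```

Request:
{"method": "move_arm", "body": {"steps": [[0,0,0,-0.0175,0.037,0,0.085],[0,0,0,-0.0175,0.037,-0.01,0.085],[0,0,0,-0.0175,0.037,-0.01,0.085],[0,0,0,-0.0175,0.037,-0.01,0.085],[0,0,0,-0.01,0.02,0,0.085]]}}

```text
clock: 32.45
eef_pos: [382.3, 381.4, 257.1]
tool_rot: [-3.139, 0.0, 1.47]
force: [0.1, -1.4, 0.8]
width: 85.0
gripper_force: 0.0
```

Request:
{"method": "move_arm", "body": {"steps": [[0,0,0,0,0,0,0.085],[0,0,0,0,0,0,0.085],[0,0,0,0,0,0,0.085]]}}

```text
clock: 32.75
eef_pos: [386.3, 376.9, 258.4]
tool_rot: [3.141, 0.0, 1.463]
force: [0.5, -0.1, 0.2]
width: 84.9
gripper_force: 0.0
```

```bash
python3 - <<'E'
from h import *
s=telemetry.read_state(); print(s['eef_pos'])
im,d=eyes.get_image('scene')
v,u=np.nonzero(d>0); W=world('scene',np.c_[u,v],d[v,u]); print('spray',axis(W,28,20,85,(561,9)),axis(W,28,90,205,(561,9)),'shampoo',axis(W,30,15,110,(386,380)))
S=W[np.hypot(W[:,0]-560,W[:,1]-9)<30]; print('spray top',np.percentile(S[:,2],99.5))
E
```

```text
[386.28573839 376.8696644  258.39378698]
spray (array([558.9,   6. ]), 366, np.float64(3.5)) (array([558.6,   5.7]), 692, np.float64(2.4)) shampoo (array([386.2, 379.6]), 715, np.float64(2.0))
spray top 226.70599416348796
```

Request:
{"method": "move_arm", "body": {"steps": [[0,0,0,0,0.001,-0.035,0.085],[0,0,0,0,0,-0.035,0.085],[0,0,0,0,0,-0.032,0.085],[0,0,0,0,0,-0.02,0.085],[0,0,0,0,0,-0.01,0.085]]}}

```text
clock: 33.3
eef_pos: [385.4, 377.4, 124.3]
tool_rot: [-3.14, 0.002, 1.463]
force: [-0.5, -0.7, 0.4]
width: 85.4
gripper_force: 0.0
```

Request:
{"method": "move_arm", "body": {"steps": [[0,0,0,0,0,0,0.075],[0,0,0,0,0,0,0.065],[0,0,0,0,0,0,0.05],[0,0,0,0,0,0,0.03],[0,0,0,0,0,0,0.03]]}}

```text
clock: 33.8
eef_pos: [386.1, 380.1, 127.8]
tool_rot: [3.14, -0.003, 1.465]
force: [-0.9, -0.6, 5.7]
width: 56.8
gripper_force: 63.1
```

Request:
{"method": "move_arm", "body": {"steps": [[0,0,0,0,0,0,0.03],[0,0,0,0,0,0,0.03],[0,0,0,0,0,0,0.03]]}}

```text
clock: 34.1
eef_pos: [386.1, 380.1, 127.8]
tool_rot: [3.14, -0.003, 1.465]
force: [-1.2, -0.3, 6.0]
width: 57.4
gripper_force: 63.1
```

Request:
{"method": "move_arm", "body": {"steps": [[0,0,0,0,0,0.006,0.03],[0,0,0,0,0,0.012,0.03],[0,0,0,0,0,0.015,0.03],[0,0,0,0.006,-0.01,0.012,0.03],[0,0,0,0.013,-0.02,0,0.03]]}}

```text
clock: 34.6
eef_pos: [404.6, 351.0, 173.0]
tool_rot: [3.14, -0.004, 1.469]
force: [0.9, -0.0, -3.9]
width: 57.1
gripper_force: 64.8
```

Request:
{"method": "move_arm", "body": {"steps": [[0,0,0,0.019,-0.029,0,0.03],[0,0,0,0.019,-0.029,0,0.03],[0,0,0,0.019,-0.029,0,0.03],[0,0,0,0.019,-0.029,0,0.03],[0,0,0,0.019,-0.029,0,0.03]]}}

```text
clock: 35.1
eef_pos: [500.2, 201.8, 171.6]
tool_rot: [3.141, 0.0, 1.464]
force: [-0.2, 0.1, -3.7]
width: 56.6
gripper_force: 64.9
```

Request:
{"method": "move_arm", "body": {"steps": [[0,0,0,0.019,-0.029,0,0.03],[0,0,0,0.019,-0.029,0,0.03],[0,0,0,0.014,-0.022,0,0.03],[0,0,0,0.01,-0.014,0,0.03],[0,0,0,0.005,-0.007,0,0.03]]}}

```text
clock: 35.6
eef_pos: [567.3, 99.7, 171.5]
tool_rot: [3.14, 0.001, 1.461]
force: [-1.0, -0.0, -3.5]
width: 56.9
gripper_force: 64.9
```

Request:
{"method": "move_arm", "body": {"steps": [[0,0,0,0.002,-0.004,0,0.03],[0,0,0,0,0,0,0.03],[0,0,0,0,0,0,0.03],[0,0,0,0,0,0,0.03],[0,0,0,0,0,0,0.03]]}}

```text
clock: 36.1
eef_pos: [567.9, 100.2, 170.8]
tool_rot: [-3.141, -0.0, 1.467]
force: [-0.2, 0.9, -4.1]
width: 56.5
gripper_force: 64.9
```

```bash
python3 - <<'E'
from h import *
s=telemetry.read_state(); print(s['eef_pos'],s['tool_rot'])
im,d=eyes.get_image('scene'); cv2.imwrite('pics/s7.png',cv2.resize(im[140:290,180:360],None,fx=4,fy=4))
v,u=np.nonzero(d>0); W=world('scene',np.c_[u,v],d[v,u]); print(axis(W,30,100,150,(571,99)))
im,d=eyes.get_image('top')
v,u=np.nonzero(d>0); W=world('top',np.c_[u,v],d[v,u]); print(axis(W,30,50,90,(571,99)),axis(W,30,90,150,(571,99)))
E
```

```text
[567.87585861 100.19475183 170.79210187] [-3.14123577e+00 -3.59658090e-04  1.46664546e+00]
(array([568.4,  99.2]), 312, np.float64(2.2))
(array([566.4, 101.2]), 131, np.float64(0.9)) (array([567.3, 101. ]), 205, np.float64(0.8))
```

View pics/s7.png

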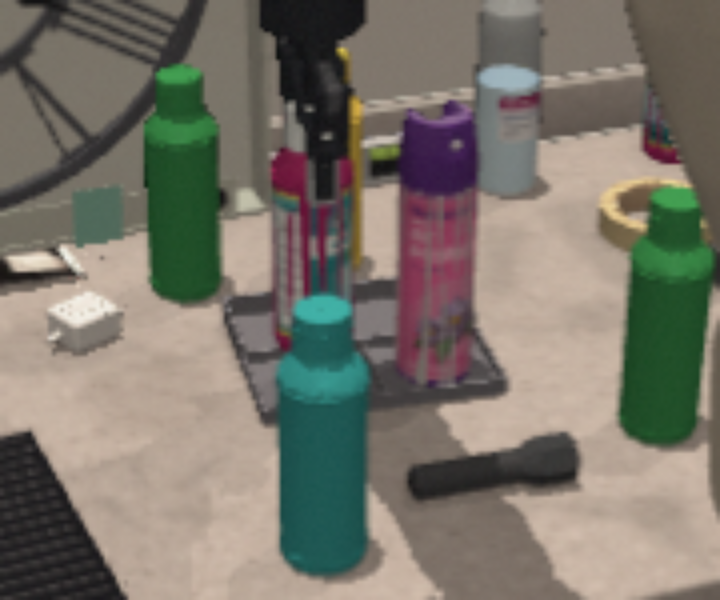

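The picture shows the can standing in the right compartment (435,375), with the shampoo hanging upright over the left one. I'll shift 2 mm in +x and lower.

Request:
{"method": "move_arm", "body": {"steps": [[0,0,0,0.002,-0.001,-0.016,0.03],[0,0,0,0,0,-0.012,0.03],[0,0,0,0,0,-0.007,0.03],[0,0,0,0,0,-0.002,0.03],[0,0,0,0,0,0,0.03]]}}

```text
clock: 36.7
eef_pos: [570.1, 98.2, 133.5]
tool_rot: [-3.141, 0.0, 1.465]
force: [0.4, 0.0, -3.0]
width: 56.9
gripper_force: 64.9
```

Request:
{"method": "move_arm", "body": {"steps": [[0,0,0,0,0,-0.001,0.03],[0,0,0,0,0,0,0.03]]}}

```text
clock: 36.9
eef_pos: [570.5, 98.3, 133.2]
tool_rot: [3.141, -0.0, 1.465]
force: [-0.0, 1.2, -4.5]
width: 56.7
gripper_force: 64.9
```

Request:
{"method": "move_arm", "body": {"steps": [[0,0,0,0,0,-0.001,0.03],[0,0,0,0,0,0,0.03]]}}

```text
clock: 37.1
eef_pos: [570.3, 98.2, 131.9]
tool_rot: [3.141, -0.0, 1.465]
force: [-0.2, 0.2, -4.4]
width: 56.5
gripper_force: 64.9
```

Request:
{"method": "move_arm", "body": {"steps": [[0,0,0,0,0,-0.001,0.03],[0,0,0,0,0,0,0.03]]}}

```text
clock: 37.3
eef_pos: [570.4, 98.2, 131.0]
tool_rot: [3.141, -0.0, 1.465]
force: [-0.7, 0.1, -2.3]
width: 56.9
gripper_force: 65.0
```

Request:
{"method": "move_arm", "body": {"steps": [[0,0,0,0,0,-0.001,0.03],[0,0,0,0,0,0,0.055],[0,0,0,0,0,0,0.065],[0,0,0,0,0,0,0.085],[0,0,0,0,0,0,0.085]]}}

```text
clock: 37.8
eef_pos: [570.6, 98.2, 129.9]
tool_rot: [3.141, -0.0, 1.465]
force: [-0.6, 0.6, -0.3]
width: 84.9
gripper_force: 0.0
```

Request:
{"method": "move_arm", "body": {"steps": [[0,0,0,0,0,0.01,0.085],[0,0,0,0,0,0.03,0.085],[0,0,0,0,0,0.04,0.085],[0,0,0,0,0,0.04,0.085],[0,0,0,0,0,0.03,0.085]]}}

```text
clock: 38.3
eef_pos: [571.0, 98.0, 283.2]
tool_rot: [3.138, -0.001, 1.465]
force: [-0.4, 1.1, 0.1]
width: 85.1
gripper_force: 0.0
```

Request:
{"method": "move_arm", "body": {"steps": [[0,0,0,-0.02,0.04,0,0.085],[0,0,0,-0.02,0.04,0,0.085],[0,0,0,-0.02,0.04,0,0.085],[0,0,0,-0.02,0.04,0,0.085],[0,0,0,-0.02,0.04,0,0.085]]}}

```text
clock: 38.8
eef_pos: [469.5, 299.6, 280.7]
tool_rot: [3.141, -0.001, 1.465]
force: [1.2, 0.5, 0.2]
width: 84.9
gripper_force: 0.0
```

Request:
{"method": "move_arm", "body": {"steps": [[0,0,0,-0.01,0.02,0,0.085],[0,0,0,0,0,0,0.085],[0,0,0,0,0,0,0.085],[0,0,0,0,0,0,0.085],[0,0,0,0,0,0,0.085]]}}

```text
clock: 39.3
eef_pos: [461.2, 316.6, 280.1]
tool_rot: [3.141, 0.0, 1.462]
force: [-0.8, -0.4, -0.8]
width: 85.3
gripper_force: 0.0
```

```bash
python3 - <<'E'
from h import *
im,d=eyes.get_image('scene')
v,u=np.nonzero(d>0); W=world('scene',np.c_[u,v],d[v,u]); print('spray',axis(W,28,20,85,(561,9)),axis(W,28,90,205,(561,9)),'shampoo',axis(W,30,90,150,(571,99)))
im,d=eyes.get_image('top'); cv2.imwrite('pics/t8.png',cv2.resize(im[80:360,140:500],None,fx=2.1,fy=2.1))
for n in('tape_measure','screwdriver','torch','charger','masking_tape','shampoo','spray_can'):
    for r in finder.pinpoint('top',n): print(n,round(r['confidence'],2),towld('top',r['location']).round())
E
```

```text
spray (array([558.7,   6. ]), 377, np.float64(3.1)) (array([558.7,   6. ]), 696, np.float64(2.4)) shampoo (array([569.8,  97.2]), 326, np.float64(2.4))
tape_measure 0.67 [ 490. -376.    4.]
tape_measure 0.33 [ 490. -304.    3.]
screwdriver 0.94 [ 492. -305.    1.]
masking_tape 0.67 [ 720. -268.    0.]
shampoo 0.88 [759.  30.  -0.]
shampoo 0.87 [ 436. -125.   -0.]
shampoo 0.81 [570.  98.   6.]
shampoo 0.78 [756. 149.   1.]
spray_can 0.7 [557.  11.   7.]
```

View pics/t8.png

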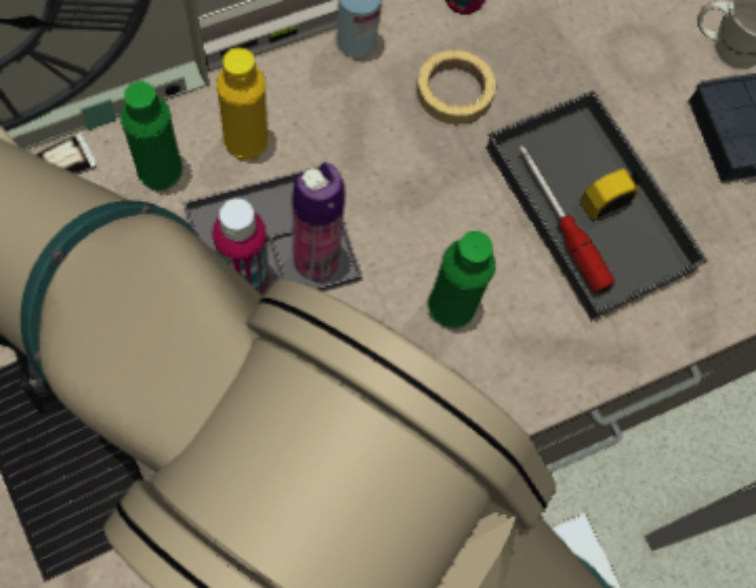

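The picture shows the shampoo (240,240) and the can (318,225) upright in their own compartments, and the tape measure (610,195) upright in the tray beside the screwdriver. Nothing else has moved, so I'm handing in.

```bash
python3 -c "
from h import *
print(ctrl.finish_job())"
```

```text
the job is handed in; nothing more can be done
None
```

The job is handed in: the tape measure is upright in the tray beside the screwdriver, and the spray can and shampoo are back upright in their own compartments, at about 39 s on the robot's clock (the final picture hid the torch and charger behind the arm).

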